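Sweep three washers through the gate into the slot

ROBOT

A 6-joint arm with a two-finger parallel gripper is mounted at the origin on the work surface. World frame = base frame: x ahead of the robot, y to its left, z up, the work surface at z = 0. Lengths are in m, angles in rad, forces in N, time in s.
With the tool pointing down it reaches from about 0.325 to 0.9 m from the base axis. Payload 6.1 kg.
Tool frame: the origin (TCP) lies midway between the tips of the shut fingers; the grasp point (between the pads) lies 19 mm behind it; x points along the fingers, y is the direction in which the jaws open and shut, and the axes are right-handed (so a half turn about x gives the same grasp; the last joint's range is limited). The gripper opens to 85 mm and grips with 20 to 120 N. Pads are 22 mm wide; open, the fingers measure 114 mm over their backs; the gripper's body (76 mm by 85 mm) begins 54 mm behind the grasp point. The pads swing forward as they close: fully open they stand 13 mm farther back than shut.
Start: joints at [1.103, 0.22, 1.526, -0, 1.395, -0.126], TCP at [0.209, 0.589, 0.231] pointing down, gripper open.
Joint ranges: [-2.98, 2.98], [-0.91, 2.08], [0.09, 2.57], [-1.24, 4.39], [0.2, 2.65], [-2.68, 2.68]. Speed limits (rad/s): [2.57, 2.57, 3.01, 3.14, 3.14, 3.14].

INTERFACE

Orientations are given as [roll, pitch, yaw] about the fixed x, y, z axes, in that order (R = Rz(yaw) Ry(pitch) Rx(roll)).
In Python, from plant import movep, move_l, set_joints, gripper_to, hold, inverse_kinematics, observe, get_image, get_calibration, Unreachable, job_done gives the robot as it stands. Calls block until the motion is done:
- movep(position, orientation): joint-space move of the TCP to a pose.
- move_l(position, feed=0.15, rotation=None, max_force=None): straight line of the TCP; rotation=None keeps the orientation; feed is the mean speed in m/s. With max_force (N) it stops when the force on the tool has changed by that much, and returns True; else False.
- set_joints(angles): joint-space move.
- gripper_to(opening, f_grip=None): finger opening in m; f_grip is the grip in N (None keeps the last); returns when the fingers have stopped.
- hold(seconds).
- inverse_kinematics(position, orientation): joint angles nearest the present ones, or None.
- observe(): the state.
- get_image(name): name is "scene" or "top" or "wrist"; returns (picture, depth): 384x512x3 uint8, red, green, blue; 384x512 float32, m along the optical axis (not along the pixel's ray), 0 where there is no reading.
- get_calibration(name): a dict with "intrinsics" (3x3 intrinsics, pixels), "world_from_camera" (4x4, takes a point from camera to world coordinates). Camera axes: x right, y down, z forward; pixel columns grow to the right and rows downward; lengths in m; the calibration is good to about 2 mm. The wrist camera is an equidistant fisheye: a pixel r from the principal point sees the ray r / f radians off the axis. A picture is of the moment at which its call begins: read the wrist's pose just before it. get_calibration takes no time and is no camera call; for the wrist camera it gives the pose at the moment of the call.
A pose or a line that the arm cannot do raises Unreachable and nothing moves.
- job_done(): hands the job in, once; it reports no verdict.
The state is a dict: "time_s": time; "q": joint angles; "joint_velocities": joint speeds; "joint_torque": joint torques, N m; "eef_pos": TCP position; "tcp_rot": TCP orientation; "ft_force": force on the tool from outside, world axes, zero at the start; "torque": the same for the moment, N m; "opening": finger opening in m.
Only numpy, scipy, OpenCV 4.12 (cv2) and the standard library are available. Lean on these libraries where they do the work, as an engineer would, in place of code of your own. Each camera call takes 0.05 s, during which the arm holds its last target.

TASK

On the black kitting tray, sweep the three loose steel washers with your fingertips along the deck and through the gate in the fence, one at a time, so that each drops into the slot behind it before the next one follows. Only slide them, never pick one up, and leave the nut and the ceramic insulator on the tray and the tools beside it where they are.

Things in the scene. Friction and masses are not known exactly. Their poses are not given: they have to be found in the camera images.
- tray: Black plastic kitting tray with aluminium walls, fixed. Origin on the bench top, on the tray's centre line; x is the sweep direction (away from the robot, up to 0.35 rad from the robot's x), y left, z up. Flat deck 60 mm above the bench, x -170 to 54 mm, y +-135 mm. Near lip (x -175 to -170 mm) stands 6 mm above the deck, side rims (y +-135 to +-140 mm) 14 mm.
- gate (a point): Middle of the gate at deck height (tray x 52, y 0, z 60 mm; axes as the tray's). The gate is a 40 mm wide opening in a straight aluminium fence that crosses the deck: 4 mm thick (tray x 50 to 54 mm), 20 mm above the deck.
- slot (a point): Middle of the slot's floor (tray x 77, y 0, z 5 mm; axes as the tray's). The slot is a white-floored pocket right behind the fence: tray x 54 to 100 mm, y +-45 mm, 55 mm deep below the deck; the wall beyond it stands 14 mm above the deck.
- washer1: One of three identical loose thick plain steel washers: 30 mm across, 13 mm bore, 8 mm thick, about 30 g, lying flat on the near half of the deck, its origin, the centre of its underside, 60 mm above the bench. It slides freely and tips into the slot once its centre is some 3 mm past the deck's edge (tray x 54 mm). All three fit in the slot, even stacked.
- washer2: One of three identical loose thick plain steel washers: 30 mm across, 13 mm bore, 8 mm thick, about 30 g, lying flat on the near half of the deck, its origin, the centre of its underside, 60 mm above the bench. It slides freely and tips into the slot once its centre is some 3 mm past the deck's edge (tray x 54 mm). All three fit in the slot, even stacked.
- washer3: One of three identical loose thick plain steel washers: 30 mm across, 13 mm bore, 8 mm thick, about 30 g, lying flat on the near half of the deck, its origin, the centre of its underside, 60 mm above the bench. It slides freely and tips into the slot once its centre is some 3 mm past the deck's edge (tray x 54 mm). All three fit in the slot, even stacked.
- nut_mid (a point): Centre (half-way up) of a loose steel hexagon nut, 24 mm across flats, 13 mm thick, lying flat on the deck off to one side near the fence. To be left alone.
- insulator_mid (a point): Centre (half-way up) of a loose white ribbed ceramic insulator, 28 mm across, 45 mm tall, standing upright on the deck off to one side near the fence, its z axis up. To be left alone.
- wrench_a_grip (a point): Loose steel spanner, 150 mm long, lying flat on the bench beside the tray; point on its handle. To be left alone.
- wrench_b_grip (a point): Loose steel spanner, 130 mm long, lying flat on the bench beside the tray; point on its handle. To be left alone.
- screwdriver_grip (a point): Loose screwdriver, 170 mm long, lying on the bench beside the tray; point on its handle. To be left alone.
There are look-alikes about, which are no part of the job. Leave any brown or red look-alike of the washer3 alone.

How it is judged:
On the way, in this order (a step that is already met when the one before it is completed fails the run):
1. one washer lies in the slot while the other two are still on the deck before the gate (((x of washer1 in the frame of tray between 0.054 and 0.1 m and y of washer1 in the frame of tray between -0.045 and 0.045 m and z of washer1 in the frame of tray below 0.048 m and x of each of washer2, washer3 in the frame of tray below 0.052 m and z of each of washer2, washer3 in the frame of tray above 0.051 m) or (x of each of washer1, washer3 in the frame of tray below 0.052 m and z of each of washer1, washer3 in the frame of tray above 0.051 m and x of washer2 in the frame of tray between 0.054 and 0.1 m and y of washer2 in the frame of tray between -0.045 and 0.045 m and z of washer2 in the frame of tray below 0.048 m) or (x of each of washer1, washer2 in the frame of tray below 0.052 m and z of each of washer1, washer2 in the frame of tray above 0.051 m and x of washer3 in the frame of tray between 0.054 and 0.1 m and y of washer3 in the frame of tray between -0.045 and 0.045 m and z of washer3 in the frame of tray below 0.048 m))), for 0.2 s.
2. two washers lie in the slot while the third is still on the deck before the gate (((x of washer1 in the frame of tray below 0.052 m and z of washer1 in the frame of tray above 0.051 m and x of washer2 in the frame of tray between 0.054 and 0.1 m and y of washer2 in the frame of tray between -0.045 and 0.045 m and z of each of washer2, washer3 in the frame of tray below 0.048 m and x of washer3 in the frame of tray between 0.054 and 0.1 m and y of washer3 in the frame of tray between -0.045 and 0.045 m) or (x of washer1 in the frame of tray between 0.054 and 0.1 m and y of washer1 in the frame of tray between -0.045 and 0.045 m and z of each of washer1, washer3 in the frame of tray below 0.048 m and x of washer2 in the frame of tray below 0.052 m and z of washer2 in the frame of tray above 0.051 m and x of washer3 in the frame of tray between 0.054 and 0.1 m and y of washer3 in the frame of tray between -0.045 and 0.045 m) or (x of washer1 in the frame of tray between 0.054 and 0.1 m and y of washer1 in the frame of tray between -0.045 and 0.045 m and z of each of washer1, washer2 in the frame of tray below 0.048 m and x of washer2 in the frame of tray between 0.054 and 0.1 m and y of washer2 in the frame of tray between -0.045 and 0.045 m and x of washer3 in the frame of tray below 0.052 m and z of washer3 in the frame of tray above 0.051 m))), for 0.2 s.
3. all three washers lie in the slot (x of washer1 in the frame of tray between 0.054 and 0.1 m and y of washer1 in the frame of tray between -0.045 and 0.045 m and z of each of washer1, washer2, washer3 in the frame of tray below 0.048 m and x of washer2 in the frame of tray between 0.054 and 0.1 m and y of washer2 in the frame of tray between -0.045 and 0.045 m and x of washer3 in the frame of tray between 0.054 and 0.1 m and y of washer3 in the frame of tray between -0.045 and 0.045 m), for 0.2 s.
At the end, for the whole second after the job is handed in: All three washers lie at rest in the slot (underside centre within its walls, at least 12 mm below the deck); nut and insulator within 20 mm of their starts, the insulator upright (within 0.3 rad); both spanners and the screwdriver within 40 mm of their starts (all of step 3 and linear speed of each of washer1, washer2, washer3 below 0.02 m/s and distance of each of nut_mid, insulator_mid from where it was at the start of the episode below 0.02 m and angle between insulator_mid's own z axis and vertical below 0.3 rad and distance of each of wrench_a_grip, wrench_b_grip, screwdriver_grip from where it was at the start of the episode below 0.04 m); the robot touches nothing.
It fails at once if a washer is lifted (the centre of its underside more than 14 mm above the deck) (z of any of washer1, washer2, washer3 in the frame of tray above 0.074 m).
It fails at once if the nut or the insulator on the tray is moved by more than 20 mm or tipped over (distance of any of nut_mid, insulator_mid from where it was at the start of the episode above 0.02 m or angle between insulator_mid's own z axis and vertical above 0.3 rad).
It fails at once if a tool beside the tray is moved by more than 40 mm (distance of any of wrench_a_grip, wrench_b_grip, screwdriver_grip from where it was at the start of the episode above 0.04 m).
It also fails if it takes over 67 s, if anything falls off the work surface, if the arm or the gripper's body presses on something with over 40 N, if the wrist force passes 120 N, or if a joint passes its speed limit or range.

## Working session

There is one attempt and no reset: what is moved stays moved. The work goes in short steps, each a Python script; the robot and the scene stay as the last script left them, time stands still between calls to the robot, and variables do not carry over. Pictures are saved under pics/ and viewed, and the job is handed in when it is done.

```bash
ls; mkdir -p pics; python3 - <<'E'
from plant import *
import cv2,numpy as np
for n in ["top","scene"]:
    im,d=get_image(n); cv2.imwrite(f"pics/{n}0.png",im[:,:,::-1]); np.savez(f"pics/{n}0.npz",im=im,d=d)
    c=get_calibration(n); print(n,c)
print(observe()['time_s'],observe()['tcp_rot'])
E
```

```text
pics
top {'intrinsics': array([[408.97033727,   0.        , 262.26989897],
       [  0.        , 408.97033727, 195.15745195],
       [  0.        ,   0.        ,   1.        ]]), 'world_from_camera': array([[ 0.0228811 , -0.99449803,  0.10222586,  0.40563254],
       [-0.99938649, -0.02004113,  0.0287227 ,  0.01407148],
       [-0.02651595, -0.10282035, -0.99434646,  0.95794226],
       [ 0.        ,  0.        ,  0.        ,  1.        ]])}
scene {'intrinsics': array([[486.0820431 ,   0.        , 254.57693444],
       [  0.        , 486.0820431 , 191.58533252],
       [  0.        ,   0.        ,   1.        ]]), 'world_from_camera': array([[-0.72442586,  0.59338238, -0.35086254,  0.86048048],
       [ 0.68931635,  0.62876785, -0.3598527 ,  0.38138865],
       [ 0.00708084, -0.50254188, -0.86452387,  0.91753753],
       [ 0.        ,  0.        ,  0.        ,  1.        ]])}
0.1 [-1.69170065  1.5689832  -2.03339099]
```

View pics/top0.png

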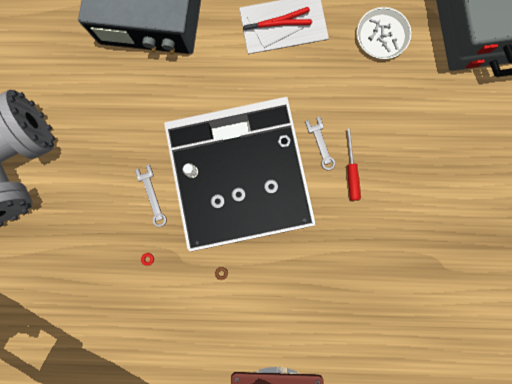

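View pics/scene0.png

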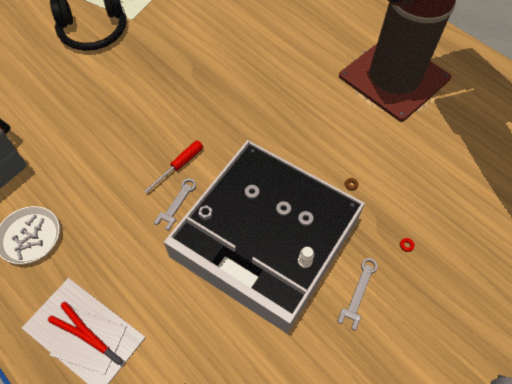

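```bash
python3 - <<'E'
import cv2,numpy as np
a=cv2.imread("pics/top0.png"); c=a[90:260,150:330]; cv2.imwrite("pics/topc.png",cv2.resize(c,None,fx=4,fy=3.5,interpolation=cv2.INTER_CUBIC)[:,:])
E
```

```text
(no output)
```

View pics/topc.png

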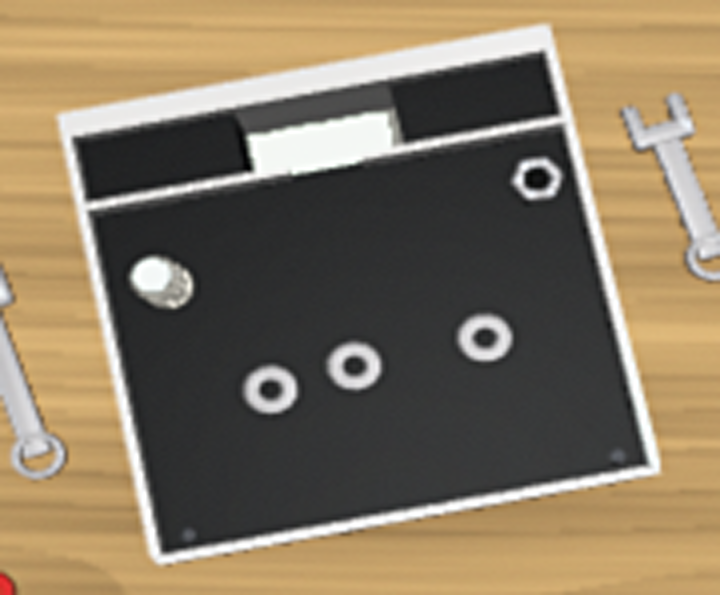

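```bash
cat > h.py <<'E'
import numpy as np,cv2
from plant import *
def ray(cal,uv,z):
    K=cal["intrinsics"];T=cal["world_from_camera"]
    uv=np.atleast_2d(uv).astype(float)
    d=np.c_[uv,np.ones(len(uv))]@np.linalg.inv(K).T@T[:3,:3].T
    o=T[:3,3]; return o+d*((z-o[2])/d[:,2])[:,None]
def homog(cal,z,x0,y0,s,w,h):
    # rectified: col=(y0-y)*s row=(x0-x)*s
    src=np.float32([[100,100],[400,100],[400,300],[100,300]])
    P=ray(cal,src,z); dst=np.float32([[(y0-p[1])*s,(x0-p[0])*s] for p in P])
    return cv2.getPerspectiveTransform(src,dst)
def rect(name,im,cal,z):
    s=2000.;x0,y0=.62,.23
    H=homog(cal,z,x0,y0,s,0,0)
    return cv2.warpPerspective(im,H,(900,800),flags=cv2.INTER_CUBIC),(lambda c,r:np.array([x0-r/s,y0-c/s]))
E
python3 - <<'E'
from h import *
for n in ["top","scene"]:
    im=np.load(f"pics/{n}0.npz")["im"]; cal=get_calibration(n)
    R,f=rect(n,im,cal,0.06)
    g=cv2.cvtColor(R,cv2.COLOR_RGB2GRAY)
    m=(g<105).astype(np.uint8)
    if n=="scene": cv2.imwrite("pics/scr.png",R[::-1,:,::-1][::-1])
    else: cv2.imwrite("pics/topr.png",R[:,:,::-1])
    m=cv2.morphologyEx(m,cv2.MORPH_OPEN,np.ones((7,7)))
    k,l,st,ce=cv2.connectedComponentsWithStats(m)
    for i in range(1,k):
        if st[i,4]>5000: print(n,st[i],f(*ce[i]))
    i=1+np.argmax(st[1:,4]); mm=(l==i).astype(np.uint8)
    cs,_=cv2.findContours(mm,cv2.RETR_EXTERNAL,cv2.CHAIN_APPROX_NONE)
    c=max(cs,key=cv2.contourArea); hull=cv2.convexHull(c)
    q=cv2.approxPolyDP(hull,30,True)[:,0]; print([f(*p).round(4) for p in q]); 
    b=cv2.minAreaRect(hull); print(b[1],b[2],f(*b[0]),[f(*p).round(4) for p in cv2.boxPoints(b)])
E
```

```text
top [     0      0    596    480 212722] [0.51085015 0.08887451]
top [ 745   76   65  186 8053] [ 0.53328797 -0.15807923]
[array([ 0.62 , -0.027]), array([ 0.4405, -0.0675]), array([0.3805, 0.195 ]), array([0.599, 0.23 ])]
(444.80072021484375, 542.7181396484375) 76.9828872680664 [0.51813089 0.08835825] [array([0.5959, 0.2456], dtype=float32), array([ 0.657 , -0.0188], dtype=float32), array([ 0.4403, -0.0689], dtype=float32), array([0.3792, 0.1955], dtype=float32)]
scene [     0      0    608    485 218591] [0.51052723 0.08617111]
scene [  697    36    78   179 10695] [ 0.55606007 -0.13764871]
[array([ 0.62  , -0.0315]), array([ 0.438 , -0.0735]), array([0.378 , 0.1905]), array([0.62, 0.23])]
(492.00946044921875, 545.514404296875) 76.91070556640625 [0.52712028 0.08633452] [array([0.616, 0.247], dtype=float32), array([ 0.6778, -0.0186], dtype=float32), array([ 0.4382, -0.0744], dtype=float32), array([0.3764, 0.1913], dtype=float32)]
```

View pics/topr.png

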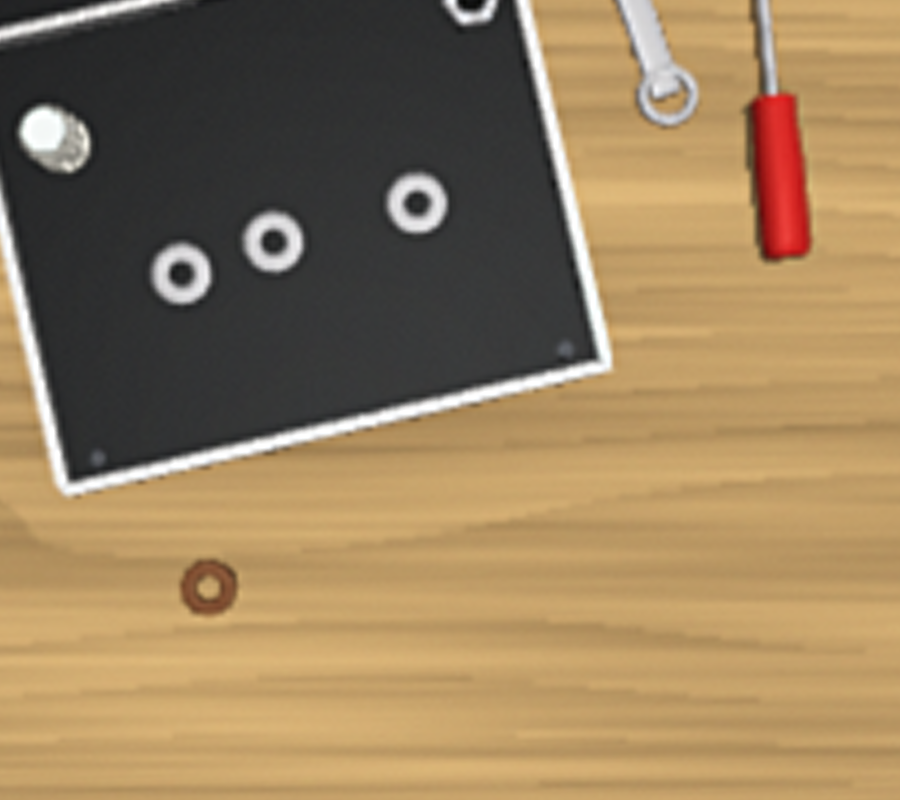

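View pics/scr.png

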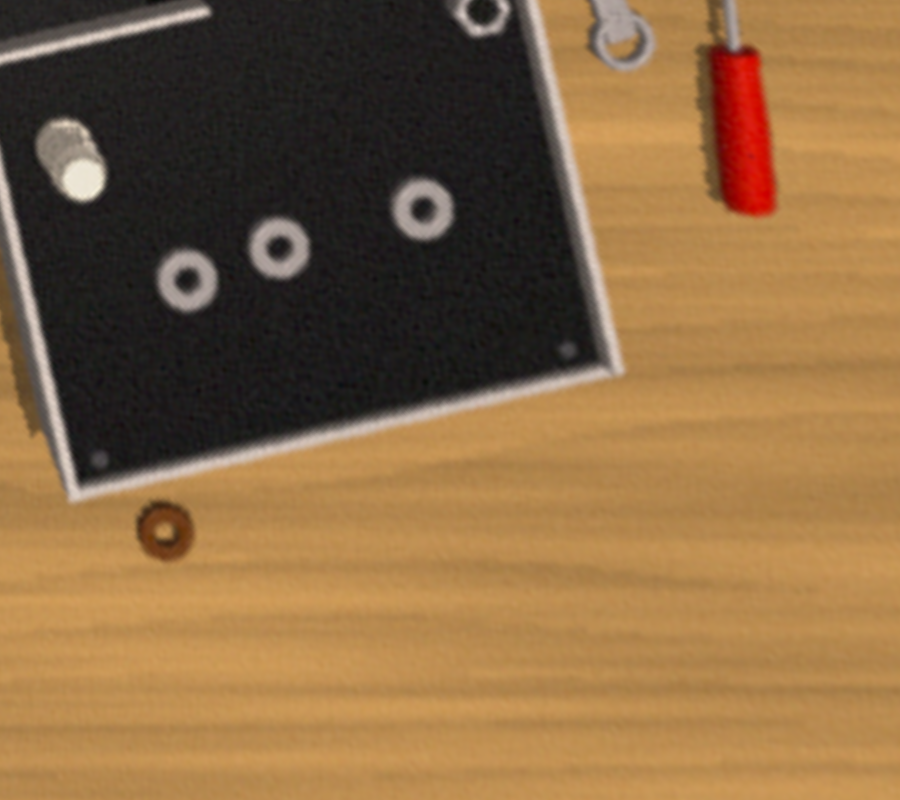

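```bash
sed -i 's/x0,y0=.62,.23/x0,y0=.72,.27/;s/s=2000\./s=1800./;s/(900,800)/(700,700)/' h.py
cat >> h.py <<'E'
def decklines(m,f):
    # m: deck mask; returns quad via line fits to the contour
    cs,_=cv2.findContours(m,cv2.RETR_EXTERNAL,cv2.CHAIN_APPROX_NONE)
    hull=cv2.convexHull(max(cs,key=cv2.contourArea)); return hull
def washers(im,cal,f=None):
    R,f=rect("",im,cal,0.068)
    hsv=cv2.cvtColor(R,cv2.COLOR_RGB2HSV); 
    m=((hsv[:,:,1]<50)&(hsv[:,:,2]>110)).astype(np.uint8)
    m=cv2.morphologyEx(m,cv2.MORPH_OPEN,np.ones((3,3)))
    cs,h=cv2.findContours(m,cv2.RETR_EXTERNAL,cv2.CHAIN_APPROX_NONE); out=[]
    for c in cs:
        if len(c)<20: continue
        (x,y),r=cv2.minEnclosingCircle(c); a=cv2.contourArea(c)
        if 10<r/1.8<20: out.append((*f(x,y).round(4),round(r/1.8,1),round(a/(np.pi*r*r),2)))
    return out
E
python3 - <<'E'
from h import *
for n in ["top","scene"]:
    im=np.load(f"pics/{n}0.npz")["im"]; cal=get_calibration(n)
    R,f=rect(n,im,cal,0.06)
    cv2.imwrite(f"pics/{n}r2.png",R[:,:,::-1])
    g=cv2.cvtColor(R,cv2.COLOR_RGB2GRAY)
    m=cv2.morphologyEx((g<105).astype(np.uint8),cv2.MORPH_OPEN,np.ones((5,5)))
    cs,_=cv2.findContours(m,cv2.RETR_EXTERNAL,cv2.CHAIN_APPROX_NONE)
    c=max(cs,key=cv2.contourArea)[:,0]
    P=np.array([f(*p) for p in c]);
    T=np.array([0.53,0.09]) ; yaw=.225
    for it in range(4):
        X=np.array([np.cos(yaw),np.sin(yaw)]);Y=np.array([-X[1],X[0]])
        L=np.c_[(P-T)@X,(P-T)@Y]
        def near(ax,v,lim): 
            s=L[(abs(L[:,ax]-v)<.02)&(L[:,1-ax]>lim[0])&(L[:,1-ax]<lim[1])]
            o=np.polyfit(s[:,1-ax],s[:,ax],1); r=s[:,ax]-np.polyval(o,s[:,1-ax]); s=s[abs(r)<.002]
            return np.polyfit(s[:,1-ax],s[:,ax],1),len(s)
        a=near(0,-.17,(-.12,.12)); l=near(1,.135,(-.15,.0)); r=near(1,-.135,(-.15,.0))
        if it==0: print(n,a,l,r)
        dy=np.mean([l[0][1],r[0][1]]); dx=a[0][1]+.17
        T=T+dx*X+dy*Y; yaw+=(-a[0][0]+l[0][0]+r[0][0])/3
    print(n,T,yaw,a,l,r,len(c))
    ws=washers(im,cal)
    for w in ws: d=np.array(w[:2])-T; print(w,"tray",(d@X).round(4),(d@Y).round(4))
E
```

```text
Traceback (most recent call last):
TypeError: expected non-empty vector for x
```

View pics/topr2.png

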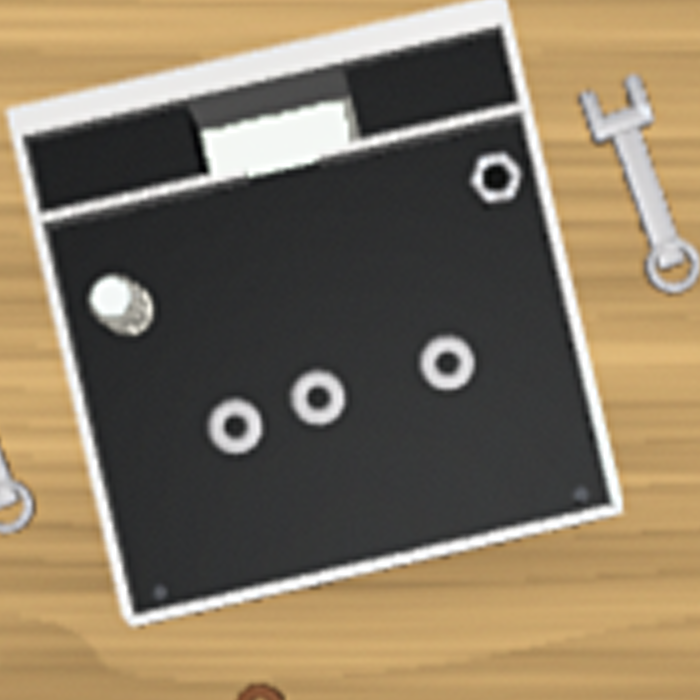

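```bash
cat > loc.py <<'E'
from h import *
for n in ["top","scene"]:
    im=np.load(f"pics/{n}0.npz")["im"]; cal=get_calibration(n)
    R,f=rect(n,im,cal,0.06)
    g=cv2.cvtColor(R,cv2.COLOR_RGB2GRAY)
    m=cv2.morphologyEx((g<105).astype(np.uint8),cv2.MORPH_OPEN,np.ones((5,5)))
    cs,_=cv2.findContours(m,cv2.RETR_EXTERNAL,cv2.CHAIN_APPROX_NONE)
    c=max(cs,key=cv2.contourArea)[:,0]
    P=np.array([f(*p) for p in c]);
    T=np.array([0.575,0.101]) ; yaw=.225
    for it in range(5):
        X=np.array([np.cos(yaw),np.sin(yaw)]);Y=np.array([-X[1],X[0]])
        L=np.c_[(P-T)@X,(P-T)@Y]
        def near(ax,v,lim): 
            s=L[(abs(L[:,ax]-v)<.02)&(L[:,1-ax]>lim[0])&(L[:,1-ax]<lim[1])]
            for k in range(3):
                o=np.polyfit(s[:,1-ax],s[:,ax],1); r=s[:,ax]-np.polyval(o,s[:,1-ax]); s=s[abs(r)<max(.0015,1.5*np.std(r))]
            return o.round(4),len(s)
        a=near(0,-.17,(-.12,.12)); l=near(1,.135,(-.15,.0)); r=near(1,-.135,(-.15,.0))
        fe=[near(0,.05,(.03,.12)),near(0,.05,(-.09,-.03))]
        if it==4: print(n,T,yaw,a,l,r,fe,len(c))
        dy=np.mean([l[0][1],r[0][1]]); dx=a[0][1]+.17
        T=T+dx*X+dy*Y; yaw+=(-a[0][0]+l[0][0]+r[0][0])/3
    for w in washers(im,cal): d=np.array(w[:2])-T; print(w,"tray",(d@X).round(4),(d@Y).round(4))
E
python3 loc.py
```

```text
top [0.57606936 0.10170638] 0.22783333333333333 (array([-0.0002, -0.17  ]), 421) (array([0.0006, 0.1352]), 263) (array([-0.0009, -0.1352]), 263) [(array([0.0022, 0.051 ]), 158), (array([-0.0016,  0.051 ]), 105)] 1720
scene [0.57351654 0.09717256] 0.22886666666666666 (array([ 0.  , -0.17]), 420) (array([1.000e-04, 1.358e-01]), 263) (array([-0.0002, -0.1358]), 263) [(array([0.0001, 0.0472]), 315), (array([-0.0042,  0.047 ]), 210)] 2757
```

```bash
sed -i 's/RETR_EXTERNAL,cv2.CHAIN_APPROX_NONE); out/RETR_LIST,cv2.CHAIN_APPROX_NONE); out/' h.py; python3 loc.py; python3 - <<'E'
from plant import *; import cv2
print(observe()['time_s'])
im,d=get_image("wrist"); cv2.imwrite("pics/w0.png",im[:,:,::-1])
E
```

```text
top [0.57606936 0.10170638] 0.22783333333333333 (array([-0.0002, -0.17  ]), 421) (array([0.0006, 0.1352]), 263) (array([-0.0009, -0.1352]), 263) [(array([0.0022, 0.051 ]), 158), (array([-0.0016,  0.051 ]), 105)] 1720
(np.float64(0.4827), np.float64(0.1381), 15.1, 0.94) tray -0.0827 0.0565
(np.float64(0.4984), np.float64(0.0926), 15.1, 0.95) tray -0.0777 0.0087
(np.float64(0.5175), np.float64(0.0216), 15.2, 0.95) tray -0.0751 -0.0648
(np.float64(0.5491), np.float64(0.2014), 18.8, 0.75) tray -0.0038 0.1032
(np.float64(0.5703), np.float64(-0.1031), 10.2, 0.52) tray -0.0519 -0.1982
(np.float64(0.6197), np.float64(-0.0055), 14.4, 0.86) tray 0.0183 -0.1143
scene [0.57351654 0.09717256] 0.22886666666666666 (array([ 0.  , -0.17]), 420) (array([1.000e-04, 1.358e-01]), 263) (array([-0.0002, -0.1358]), 263) [(array([0.0001, 0.0472]), 315), (array([-0.0042,  0.047 ]), 210)] 2757
(np.float64(0.4836), np.float64(0.139), 14.9, 0.92) tray -0.0781 0.0611
(np.float64(0.4995), np.float64(0.0934), 14.8, 0.92) tray -0.0729 0.0131
(np.float64(0.5188), np.float64(0.0219), 14.9, 0.93) tray -0.0704 -0.0609
(np.float64(0.6008), np.float64(-0.0777), 10.7, 0.58) tray -0.0131 -0.1765
(np.float64(0.6179), np.float64(-0.0073), 13.8, 0.86) tray 0.0195 -0.1118
0.1
```

View pics/w0.png

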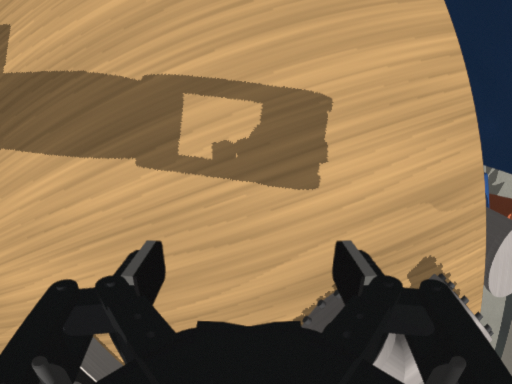

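```bash
cat >> h.py <<'E'
from scipy.spatial.transform import Rotation as Ro
T0=np.array([.5760,.1015]);YAW=.2278
XT=np.array([np.cos(YAW),np.sin(YAW)]);YT=np.array([-XT[1],XT[0]])
def t2w(p): return T0+p[0]*XT+p[1]*YT
def w2t(p): d=np.array(p)-T0; return np.array([d@XT,d@YT])
LEV=.0237
SGN=1
def rpy(h,sg=None):
    a=YAW+h; s=SGN if sg is None else sg
    x=np.array([0,0,-1.]);y=s*np.array([-np.sin(a),np.cos(a),0]);z=np.cross(x,y)
    M=np.c_[x,y,z]; M=M
    import warnings; warnings.simplefilter("ignore")
    return Ro.from_matrix(M).as_euler('xyz')
def tcp(p,h,z,back=0):
    w=t2w(p)-(LEV+back)*np.array([np.cos(YAW+h),np.sin(YAW+h)]); return [*w,z]
E
python3 - <<'E'
from h import *
for p in [(-.0777,.0087),(-.0827,.0565),(-.0751,-.0648),(0.06,0)]:
    h=np.arctan2(-p[1],-p[0]) if p[0]<0 else 0
    for s in (1,-1):
        q=inverse_kinematics(tcp(p,h,.063,.02 if p[0]<0 else 0),rpy(h,s)); print(p,round(h,3),s,None if q is None else np.round(q,2))
E
```

```text
(-0.0777, 0.0087) -0.112 1 [ 0.02  0.03  2.08 -0.    1.03 -1.67]
(-0.0777, 0.0087) -0.112 -1 [ 0.02  0.03  2.08 -0.    1.03  1.47]
(-0.0827, 0.0565) -0.599 1 [ 0.17  0.04  2.07 -0.    1.03 -1.03]
(-0.0827, 0.0565) -0.599 -1 [ 0.17  0.04  2.07 -0.    1.03  2.11]
(-0.0751, -0.0648) 0.712 1 None
(-0.0751, -0.0648) 0.712 -1 [-0.19  0.1   2.01  0.    1.04  0.44]
(0.06, 0) 0 1 [ 0.05  0.38  1.66 -0.    1.1  -1.75]
(0.06, 0) 0 -1 [ 0.05  0.38  1.66 -0.    1.1   1.39]
```

```bash
sed -i 's/^SGN=1/SGN=-1/' h.py; python3 - <<'E'
from h import *
gripper_to(.016,30)
p=(-.0777,.0087);h=np.arctan2(-p[1],-p[0])
movep(tcp(p,h,.14,.022),rpy(h)); print(observe()['time_s'],observe()['opening'])
move_l(tcp(p,h,.075,.022),.1)
r=move_l(tcp(p,h,.050,.022),.015,max_force=4); o=observe(); print(r,o['eef_pos'],o['ft_force'],o['time_s'])
z=o['eef_pos'][2]
move_l(tcp(p,h,z+.002,.022),.03); o=observe(); print(o['eef_pos'],o['ft_force'],o['time_s'], tcp(p,h,z+.002,.022))
for n in ["scene","wrist"]:
    im,d=get_image(n); cv2.imwrite(f"pics/{n}1.png",im[:,:,::-1])
E
python3 - <<'E'
import cv2
a=cv2.imread("pics/scene1.png")[130:300,150:380]; cv2.imwrite("pics/s1c.png",cv2.resize(a,None,fx=3,fy=3))
E
```

```text
2.8417 0.01587944141390147
True [0.4528455  0.08712582 0.06026831] [-1.48775682 -0.3370205   6.13939895] 4.65
[0.45305557 0.087137   0.06229795] [-0.14345507  0.07157664 -0.0712375 ] 4.9 [np.float64(0.4529512590560951), np.float64(0.08712514388304604), np.float64(0.0622683091497766)]
```

View pics/s1c.png

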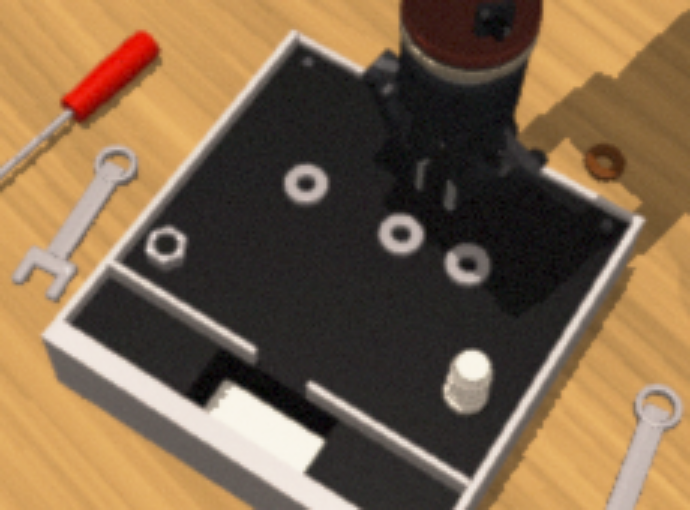

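View pics/wrist1.png

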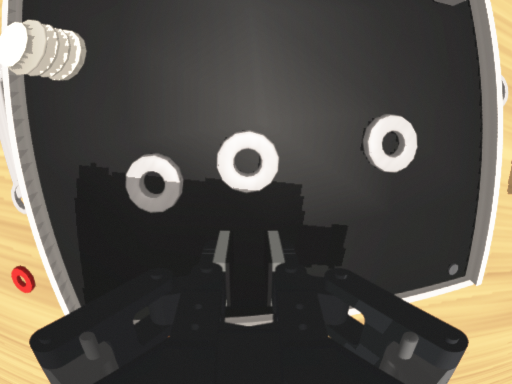

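Wrist view: fingertips straddle (248,250), with the middle washer straight ahead at (248,161), the other two clear at (154,183) and (390,143). Push it.

```bash
cat >> h.py <<'E'
ZP=.0622
def snap(tag):
    for n in ["scene","wrist"]:
        im,d=get_image(n); cv2.imwrite(f"pics/{n}_{tag}.png",im[:,:,::-1])
def push1(p,W=(.0,.0)):
    h=np.arctan2(W[1]-p[1],W[0]-p[0])
    move_l(tcp(W,h,ZP),.06)
def push2(W=(.0,.0),yg=0.,xe=.040):
    move_l(tcp((W[0]+.004,yg),0,ZP),.03,rotation=rpy(0))
    move_l(tcp((xe,yg),0,ZP),.05)
E
python3 - <<'E'
from h import *
push1((-.0777,.0087)); push2(); snap("2"); o=observe(); print(o['time_s'],o['ft_force'],w2t(o['eef_pos'][:2]))
E
```

```text
8.0917 [-0.47019463 -0.73875641 -0.72605743] [1.59928345e-02 2.53069759e-05]
```

View pics/wrist_2.png

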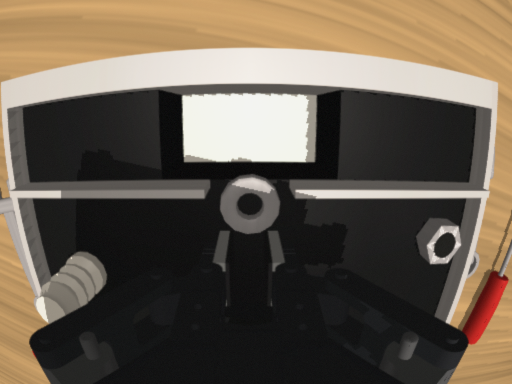

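View pics/scene_2.png

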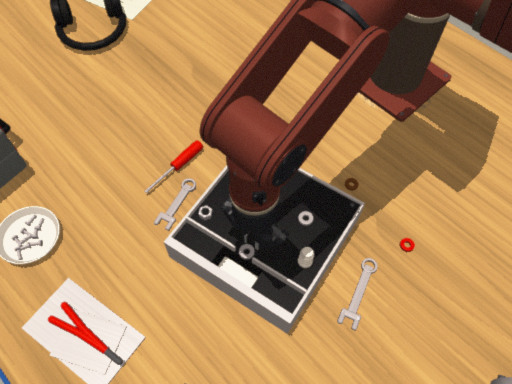

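Washer (250,203) is central in the gate (fence ends at columns 208 and 294). Finish the push.

```bash
python3 - <<'E'
from h import *
r=move_l(tcp((.060,0),0,ZP),.05,max_force=15); o=observe(); print(r,o['time_s'],w2t(o['eef_pos'][:2])); hold(.3); snap("3")
E
```

```text
False 8.6417 [3.64373555e-02 3.51544316e-05]
```

View pics/wrist_3.png

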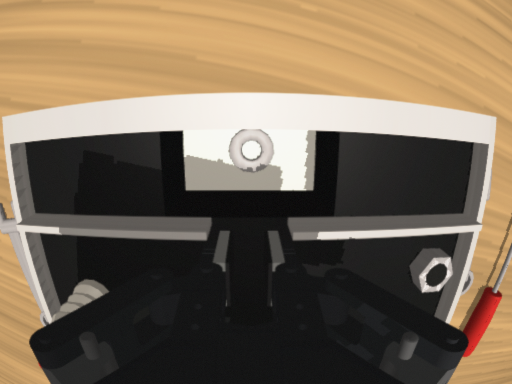

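The first washer lies flat on the slot floor at (250,150). Next is the left washer.

```bash
python3 - <<'E'
from h import *
move_l(tcp((.04,0),0,ZP),.1); move_l(tcp((.03,0),0,.14),.15)
p=(-.0827,.0565);h=np.arctan2(-p[1],-p[0])
movep(tcp(p,h,.14,.022),rpy(h)); move_l(tcp(p,h,.075,.022),.12); move_l(tcp(p,h,ZP,.022),.03,max_force=10)
snap("4"); push1(p); snap("5"); o=observe(); print(o['time_s'],o['ft_force'],o['eef_pos'][2])
E
```

```text
14.4417 [-0.19418866 -0.3539526   0.25014413] 0.0622400604890556
```

View pics/wrist_5.png

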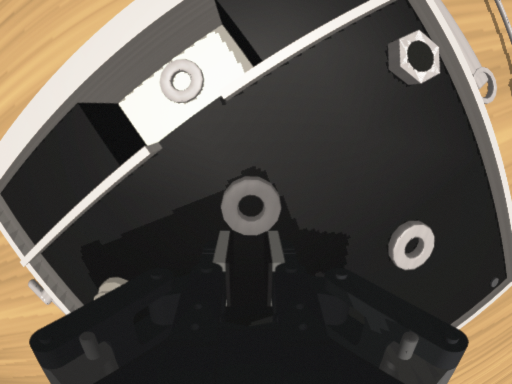

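The second washer is cradled at (250,206). The third is clear at (412,245).

```bash
python3 - <<'E'
from h import *
push2(); snap("6"); o=observe(); print(o['time_s'],o['ft_force'])
E
```

```text
16.1583 [-0.06022394 -0.12283319  1.03198089]
```

View pics/wrist_6.png

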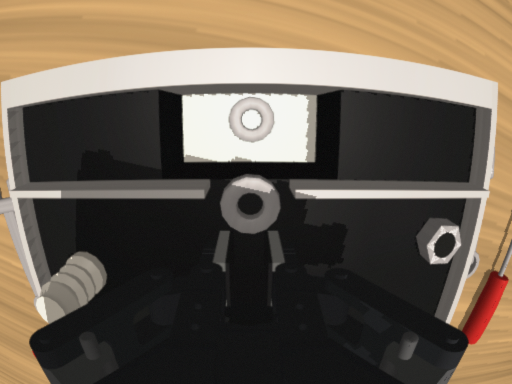

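The second washer is centred in the gate at (250,203). Finish this push, then start on the third.

```bash
python3 - <<'E'
from h import *
move_l(tcp((.060,0),0,ZP),.05,max_force=15); hold(.4); snap("7")
move_l(tcp((.04,0),0,ZP),.1); move_l(tcp((.03,0),0,.14),.15)
p=(-.0751,-.0648);h=np.arctan2(-p[1],-p[0])
movep(tcp(p,h,.14,.022),rpy(h)); move_l(tcp(p,h,.075,.022),.12); move_l(tcp(p,h,ZP,.022),.03,max_force=10)
snap("8"); o=observe(); print(o['time_s'],o['ft_force'],o['eef_pos'][2])
a=np.hstack([cv2.resize(cv2.imread(f"pics/wrist_{k}.png"),(400,300)) for k in (7,8)]); cv2.imwrite("pics/c78.png",a)
E
```

```text
20.5 [-0.13026416 -0.76872372 -1.05205074] 0.06231734613127924
```

View pics/c78.png

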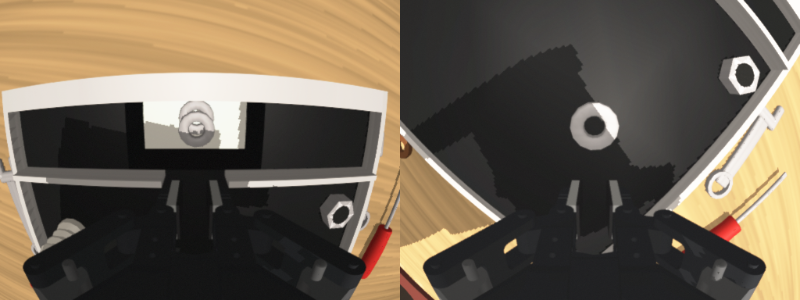

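Left frame: both washers are in the slot at (197,118), overlapping. Right frame: the third is straight ahead of the tips at (594,126).

```bash
python3 - <<'E'
from h import *
push1((-.0751,-.0648)); push2(); snap("9"); o=observe(); print(o['time_s'],o['ft_force'])
E
```

```text
24.4917 [-0.22834475 -0.33497404 -0.24582245]
```

View pics/wrist_9.png

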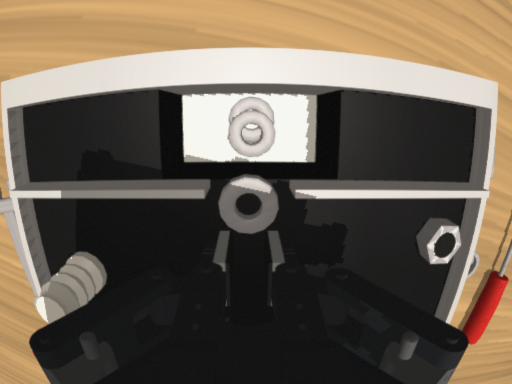

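The third washer is centred at (248,203), and the other two are at rest in the slot.

```bash
python3 - <<'E'
from h import *
move_l(tcp((.060,0),0,ZP),.05,max_force=15); hold(.4); snap("10")
move_l(tcp((.04,0),0,ZP),.1); move_l(tcp((.03,0),0,.18),.15)
set_joints([1.103,.22,1.526,0,1.395,-.126]); hold(.5)
im,d=get_image("top"); cv2.imwrite("pics/top9.png",im[:,:,::-1]); print(observe()['time_s'])
for w in washers(im,get_calibration("top")): print(w,w2t(w[:2]).round(4))
a=np.hstack([cv2.resize(cv2.imread("pics/wrist_10.png"),(390,293)),cv2.resize(cv2.imread("pics/top9.png")[90:260,140:370],(396,293))]); cv2.imwrite("pics/cfin.png",a)
E
```

```text
29.5833
(np.float64(0.549), np.float64(0.2014), 18.8, 0.75) [-0.0037  0.1034]
(np.float64(0.5706), np.float64(-0.1031), 10.1, 0.53) [-0.0515 -0.1981]
(np.float64(0.6197), np.float64(-0.0055), 14.4, 0.86) [ 0.0184 -0.1141]
```

View pics/cfin.png

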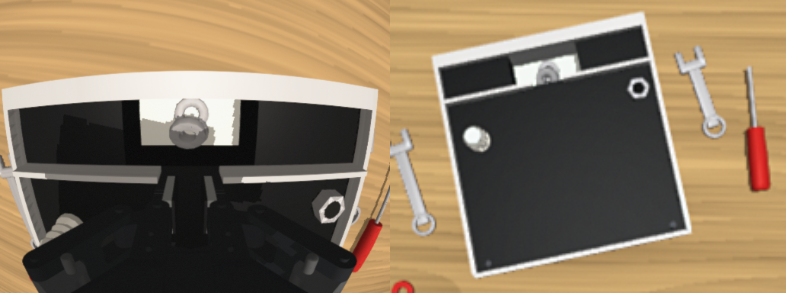

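```bash
python3 - <<'E'
from h import *
for n in ("top","scene"):
    im,d=get_image(n); c=get_calibration(n); K=c["intrinsics"];T=c["world_from_camera"]
    v,u=np.mgrid[0:384,0:512]; pc=np.stack([(u-K[0,2])/K[0,0]*d,(v-K[1,2])/K[1,1]*d,d],-1)@T[:3,:3].T+T[:3,3]
    L=np.stack([(pc[...,:2]-T0)@XT,(pc[...,:2]-T0)@YT],-1)
    m=(d>0)&(L[...,0]>.055)&(L[...,0]<.099)&(abs(L[...,1])<.024)&(pc[...,2]<.058)
    for h0 in np.arange(0,.056,.005):
        s=m&(pc[...,2]>=h0)&(pc[...,2]<h0+.005)
        if s.sum(): print(n,h0.round(3),s.sum(),L[s].mean(0).round(3),L[s].min(0).round(3),L[s].max(0).round(3))
    if n=="scene": cv2.imwrite("pics/sfin.png",cv2.resize(im[230:300,190:300,::-1],None,fx=6,fy=6))
E
```

```text
top 0.0 68 [ 0.086 -0.001] [ 0.067 -0.024] [0.098 0.024]
top 0.005 58 [0.086 0.003] [ 0.065 -0.024] [0.098 0.024]
top 0.01 56 [ 0.087 -0.003] [ 0.066 -0.024] [0.098 0.023]
top 0.015 20 [ 0.09  -0.002] [ 0.065 -0.019] [0.098 0.017]
top 0.02 28 [ 0.079 -0.   ] [ 0.061 -0.02 ] [0.098 0.024]
top 0.025 38 [0.078 0.002] [ 0.061 -0.023] [0.098 0.023]
top 0.03 46 [ 0.078 -0.   ] [ 0.063 -0.02 ] [0.098 0.02 ]
top 0.035 29 [0.085 0.001] [ 0.069 -0.023] [0.098 0.022]
top 0.04 13 [ 0.097 -0.002] [ 0.097 -0.024] [0.098 0.021]
top 0.045 17 [0.097 0.001] [ 0.097 -0.02 ] [0.099 0.023]
top 0.05 9 [0.098 0.004] [ 0.097 -0.022] [0.099 0.022]
top 0.055 10 [ 0.097 -0.001] [ 0.097 -0.02 ] [0.098 0.024]
scene 0.0 85 [0.067 0.007] [ 0.055 -0.024] [0.078 0.024]
scene 0.005 29 [0.071 0.   ] [ 0.057 -0.024] [0.079 0.023]
scene 0.01 26 [ 0.074 -0.001] [ 0.061 -0.016] [0.08  0.012]
scene 0.015 8 [0.073 0.002] [ 0.064 -0.016] [0.079 0.011]
scene 0.02 43 [0.066 0.   ] [ 0.055 -0.014] [0.081 0.015]
scene 0.025 47 [0.065 0.002] [ 0.056 -0.013] [0.079 0.016]
scene 0.03 50 [0.074 0.002] [ 0.065 -0.012] [0.081 0.015]
scene 0.035 14 [0.076 0.   ] [ 0.073 -0.008] [0.079 0.013]
```

View pics/sfin.png

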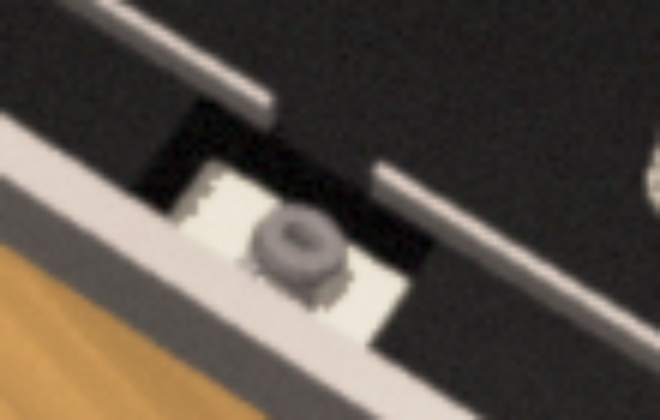

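```bash
python3 - <<'E'
from plant import *
print(observe()['ft_force']); job_done()
E
```

```text
[ 0.02167503 -0.07852285  1.04742764]
the job is handed in; nothing more can be done
```

I swept all three washers through the gate one at a time (middle, then left, then right) and handed the job in. The simulated clock stood at about 30 s of the 67 s allowed. Each washer was cradled between the fingertips at a 16 mm opening, about 2 mm above the deck, and never lifted.

**Washers:** I saw each washer in the slot before the next one reached the gate. In the last pictures all three lie in the slot. The last one rests tilted on the other two, with no depth reading on the stack above about 40 mm (the deck is at 60 mm). I estimated its position from the depth images but did not separately confirm that it had stopped moving.

**Nut and insulator:** The top camera finds both within 0.5 mm of where they started.

**Tools:** The two spanners and the screwdriver look unmoved in the top view; I did not measure them.

**Robot:** The arm was back at its starting joint angles, clear of everything, before I handed in.

**One disagreement:** The two fixed cameras placed the tray about 5 mm apart. I put this down to the rims biasing the scene view and used the top camera. The wrist camera then showed each washer centred in the gate.

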